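# Refill the empty topping tin

### The job

One of the three closed tins is empty and the other two are full, which only their weight tells. Find the empty one and set it flat on the weighing plate with the hole in its lid straight under the tip of the filling nozzle, ready to be filled. Leave the two full tins standing where they were (put them back if you lift them), do not knock the nozzle, and do not disturb the jar, bowl and palette knife.

Things in the scene. Friction and masses are not known exactly. Their poses are not given: they have to be found in the camera images.
- tin_a: closed metal tin, one of three alike, 175 long x 64 wide x 48 high. Origin: on its underside below the grip's middle; x runs along the tin to the end with the filler hole, z up; it reaches from x = -60 to +115. Empty it weighs 0.15 to 0.25 kg, full 0.5 to 0.7 kg, the contents sitting under the grip. Any one may be the empty one.
- tin_b: another of the three like tins, same sizes, origin and axes as tin_a
- tin_c: another of the three like tins, same sizes, origin and axes as tin_a
- tin_a_grip (a point): where to grip tin_a: a black upright block on its lid, 44 long (tin's x) x 16 thick (y), from 48 to 84 above the tin's underside; this point is 72 above the underside, over the origin
- tin_b_grip (a point): where to grip tin_b: a black upright block on its lid, 44 long (tin's x) x 16 thick (y), from 48 to 84 above the tin's underside; this point is 72 above the underside, over the origin
- tin_c_grip (a point): where to grip tin_c: a black upright block on its lid, 44 long (tin's x) x 16 thick (y), from 48 to 84 above the tin's underside; this point is 72 above the underside, over the origin
- tin_a_hole (a point): centre of the mouth of tin_a's filler hole (dark disc in a round collar 28 across), on top of its collar: at x = +95, 52 above the tin's underside
- tin_b_hole (a point): centre of the mouth of tin_b's filler hole (dark disc in a round collar 28 across), on top of its collar: at x = +95, 52 above the tin's underside
- tin_c_hole (a point): centre of the mouth of tin_c's filler hole (dark disc in a round collar 28 across), on top of its collar: at x = +95, 52 above the tin's underside
- tip (a point): lowest point of the filling nozzle, a fixed steel cone 9 across at the tip and 22 across from 45 above it, pointing straight down, 112 above the table and 68 above the unloaded weighing plate. Axes as the station's
- nozzle: the nozzle with its arm and column (fixed). Its frame is the station's: origin on the table 10 ahead of the plate's middle, x away from the robot. The tip is at x = +70, y = 0; the nozzle goes up to 272, a bar at 271 to 293 joins it sideways to the column, 26 across, at x = +70, y = -95 on a foot 60 x 60, 45 high. The station's white base under the plate is 200 x 130, 26 high
- plate_top (a point): middle of the top of the dark rectangular weighing plate, 150 (x) x 110 (y), under the nozzle: 44 above the table when unloaded, at x = -10 in the station's frame, so 80 behind the tip; same axes. All sides but the column's are open
- plate (a joint): how far the weighing plate has sunk under its load, in m: 0 unloaded, about 0.0016 per newton, stop at 0.014. An empty tin sinks it about 2.5 to 4 mm, a full one over 8 mm
- sprinkle_jar: bystander: closed glass jar, 60 across, 85 high; origin centre of its underside
- bowl: bystander: white bowl, 100 across, 50 high; origin centre of its underside
- palette_knife: bystander: spatula-shaped knife lying flat, handle to its -x, some 250 long; origin on its underside
There are look-alikes about, which are no part of the job. Leave any orange or yellow look-alike of the tin_b alone.

How it is judged:
By the outcome, as a careful person would: the job done as asked, in the order asked, and still so for the second after the job is handed in, with the robot touching nothing.
It also fails if it takes over 64 s, if anything falls off the work surface, if the arm or the gripper's body presses on something with over 40 N, if the wrist force passes 120 N, or if a joint passes its speed limit or range.

### The arm

A 7-joint arm with a two-finger parallel gripper is mounted at the origin on the work surface. World frame = base frame: x ahead of the robot, y to its left, z up, the work surface at z = 0. Lengths are in m, angles in rad, forces in N, time in s.
With the tool pointing down it reaches from about 0.4 to 0.9 m from the base axis. Payload 5.5 kg.
Tool frame: the origin (TCP) lies at the very end of the fingers, on their centre line; the grasp point (between the pads) lies 19 mm behind it; z points along the fingers, y is the line along which they close (so a half turn about z gives the same grasp; the last joint's range is limited). The gripper opens to 85 mm and grips with 20 to 120 N. Pads are 22 mm wide; open, the fingers measure 114 mm over their backs; the gripper's body (76 mm by 85 mm) begins 54 mm behind the grasp point. The pads swing forward as they close: fully open they stand 13 mm farther back than shut.
Start: joints at [1.585, 0.501, -0.427, 1.55, 0.221, 1.138, -0.21], TCP at [0.16, -0.63, 0.231] pointing down, gripper open.
Joint ranges: [-2.88, 2.88], [-0.31, 2.03], [-1.54, 1.56], [0.2, 2.42], [-1.41, 4.55], [0.19, 2.02], [-2.57, 2.57]. Speed limits (rad/s): [2.57, 2.57, 3.14, 3.14, 3.14, 3.14, 3.14].

### API

Orientations are given as a rotation vector (axis times angle).
In Python, from cell import ctrl gives the robot as it stands.
- The arm moves only by the tool send_rows, never from a script. Its argument "series" is one flat list of numbers, 7 for each row, row after row: the turn, a rotation vector about the tool's x, y, z scaled (see below), then the shift along the tool's x, y, z scaled (see below), then the opening, from 0 (shut) to 1 (fully open). A call has 1 to 5 rows; each row is the pose to reach, as a shift and turn from the pose commanded when the call began, along the tool's axes at that moment; what a row does not reach only later rows make up. The controller multiplies each number of a shift by 1 m and each number of a turn by 90 degrees. A row lasts 1/10 s, in which the tool goes at most 50 mm and 8.59 degrees, less where a joint would pass 70% of its speed; a pose out of reach is approached as far as the arm can. A call with a number of a shift or a turn outside -1 to 1 is refused whole. A call with a gripper value outside its range is refused whole. The fingers move at their own pace and stop on an object; "force" is the grip in N (left out, the last holds). Time passes only in rows, so rows that repeat a pose let the fingers close. It gives the time, the measured TCP pose, the force, the opening and the grip force at its end, in the units of the state.
- ctrl.observe(): the state, without advancing time (a new reading comes with each control period).
- ctrl.snapshot(name): name is "side" or "top" or "wrist"; returns the picture (420x560x3 uint8, red, green, blue); there is no depth.
- ctrl.get_calibration(name): a dict with "camera_matrix" (3x3 intrinsics, pixels), "world_from_camera" (4x4, takes a point from camera to world coordinates). Camera axes: x right, y up, looking along -z (the intrinsics and any distortion apply to the point x, -y, -z); pixel columns grow to the right and rows downward; lengths in m; the calibration is good to about 2 mm. A picture is of the moment at which its call begins: read the wrist's pose just before it. get_calibration takes no time and is no camera call; for the wrist camera it gives the pose at the moment of the call.
- ctrl.job_done(): hands the job in; it is judged then, once.
The state is a dict: "time_s": time; "joints": joint angles; "joint_velocities": joint speeds; "joint_torque": joint torques, N m; "tool_pos": TCP position; "tool_rot": TCP orientation; "contact_force": force on the tool from outside, world axes, zero at the start; "ft_torque": the same for the moment, N m; "finger_gap": finger opening in m; "grip_force": force on a finger pad.
Only numpy, scipy, OpenCV 4.12 (cv2) and the standard library are available. Lean on these libraries where they do the work, as an engineer would, in place of code of your own. Each camera call takes 0.05 s, during which the arm holds its last target. There are 200 camera calls.

## Working session

There is one attempt and no reset: what is moved stays moved. The work goes in short steps, Python scripts to look and compute and a tool call to move; the robot and the scene stay as the last step left them, time stands still between calls to the robot, and variables do not carry over. Pictures are saved under pics/ and viewed, at most 10 in all, crops included, and the job is handed in when it is done.

Besides the shell and the picture viewer there is one more tool, called after ">>>" in YAML: its name, and indented under it one key for each argument. send_rows: Moves the arm, as the interface text tells. Its arguments: {"type":"object","properties":{"series":{"type":"array","items":{"type":"number"}},"force":{"type":"number"}},"required":["series"]}

```bash
ls; mkdir -p pics
python3 - <<'E'
from cell import ctrl
import cv2,numpy as np
np.set_printoptions(precision=4,suppress=True)
s=ctrl.observe();print(s)
for n in ("top","side"):
    im=ctrl.snapshot(n);np.save(f"pics/{n}.npy",im);cv2.imwrite(f"pics/{n}.png",im[:,:,::-1])
    c=ctrl.get_calibration(n);print(n,c)
E
```

```text
pics
{'time_s': 0.0, 'joints': array([ 1.5852,  0.5019, -0.4268,  1.5514,  0.2208,  1.1383, -0.2103]), 'joint_velocities': array([ 0.0003, -0.0011,  0.0005,  0.0004, -0.0001,  0.0008, -0.0005]), 'joint_torque': array([  0.0008, -56.9527,  -5.8163, -28.0944,   0.0106,   0.0119,
        -0.    ]), 'tool_pos': array([ 0.1598, -0.6293,  0.2303]), 'tool_rot': array([-3.1154, -0.3897,  0.0004]), 'contact_force': array([ 0.4788, -0.5636,  0.7061]), 'ft_torque': array([-0.024 ,  0.0212, -0.0229]), 'grip_force': 0.0, 'finger_gap': 0.08528903171225184}
top {'camera_matrix': array([[490.2999,   0.    , 283.8412],
       [  0.    , 490.2999, 212.5317],
       [  0.    ,   0.    ,   1.    ]]), 'world_from_camera': array([[ 0.0252,  0.9898, -0.1399,  0.3183],
       [-0.9995,  0.0278,  0.0166, -0.002 ],
       [ 0.0203,  0.1394,  0.99  ,  1.4558],
       [ 0.    ,  0.    ,  0.    ,  1.    ]])}
side {'camera_matrix': array([[509.1522,   0.    , 280.9204],
       [  0.    , 509.1522, 208.7399],
       [  0.    ,   0.    ,   1.    ]]), 'world_from_camera': array([[-0.9871,  0.1139, -0.1125,  0.4057],
       [-0.1593, -0.7684,  0.6198,  0.7365],
       [-0.0158,  0.6297,  0.7767,  1.0189],
       [ 0.    ,  0.    ,  0.    ,  1.    ]])}
```

View pics/top.png

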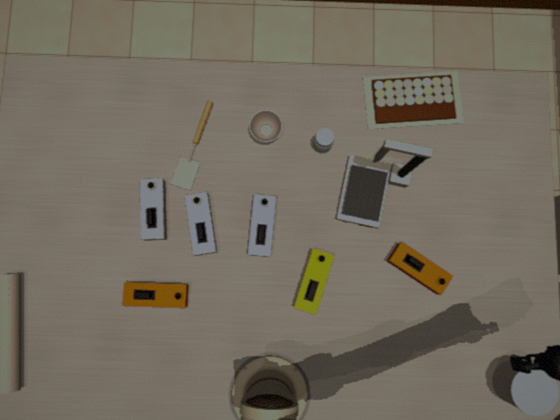

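View pics/side.png

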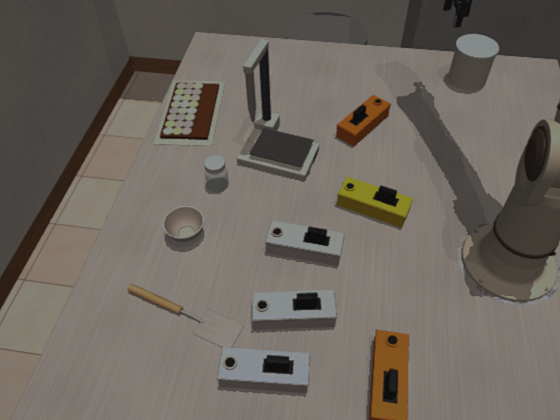

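Top view: the white tins have holes at about (151,185), (197,200) and (263,202), with grips about 33 px below them. The plate is at (365,193) and the nozzle near (385,150). Orange and yellow tins are look-alikes. Next I'll measure the points with masks.

```bash
cat > h.py <<'E'
import cv2,numpy as np
from cell import ctrl
from scipy.spatial.transform import Rotation as R
np.set_printoptions(precision=4,suppress=True)
def ray(c,uv):
    K,T=c["camera_matrix"],c["world_from_camera"]
    d=np.linalg.solve(K,[uv[0],uv[1],1.]);return T[:3,3],T[:3,:3]@(d*[1,-1,-1])
def onz(c,uv,z):
    o,d=ray(c,uv);return o+d*(z-o[2])/d[2]
def proj(c,p):
    T=c["world_from_camera"];q=T[:3,:3].T@(np.asarray(p)-T[:3,3])*[1,-1,-1];u=c["camera_matrix"]@q;return u[:2]/u[2]
def tri(c1,u1,c2,u2):
    o1,d1=ray(c1,u1);o2,d2=ray(c2,u2)
    t=np.linalg.lstsq(np.c_[d1,-d2],o2-o1,rcond=None)[0];a=o1+d1*t[0];b=o2+d2*t[1]
    return (a+b)/2,np.linalg.norm(a-b)
def blobs(m,lo,hi):
    n,l,st,ce=cv2.connectedComponentsWithStats(m.astype(np.uint8))
    return [(ce[i],st[i],l==i) for i in range(1,n) if lo<=st[i,4]<=hi]
def go(p,rot=None):
    """shift (m) & turn (units) in current tool axes, to reach p; rot a Rotation"""
    s=ctrl.observe();R0=R.from_rotvec(s["tool_rot"])
    print("t",s["time_s"],"at",s["tool_pos"],"shift",R0.inv().apply(np.asarray(p)-s["tool_pos"]),
      "turn",(R0.inv()*rot).as_rotvec()/(np.pi/2) if rot is not None else "", "F",s["contact_force"])
E
python3 - <<'E'
from h import *
top=np.load("pics/top.npy");side=np.load("pics/side.npy");ct=ctrl.get_calibration("top");cs=ctrl.get_calibration("side")
dk=top.max(2)<60
for ce,st,m in blobs(dk,15,3500):
    if st[1]<150 or st[1]>300 or st[0]<130: 
        if st[1]>300 or st[1]<130: continue
    print("top",ce,st,onz(ct,ce,.052)[:2],onz(ct,ce,.084)[:2])
    if st[4]>800:
        r=cv2.minAreaRect(np.argwhere(m)[:,::-1].astype(np.float32));print(r)
        for b in cv2.boxPoints(r):print("  corner",b,onz(ct,b,.044)[:2])
a=cv2.resize(top[130:240,330:440],None,fx=3.6,fy=3.6,interpolation=2);b=cv2.resize(side[35:185,225:330],(396,566),interpolation=2)
cv=np.zeros((566,800,3),np.uint8);cv[:396,:396]=a;cv[:,402:798]=b
cv=np.clip(cv.astype(float)*1.8,0,255).astype(np.uint8)
cv2.imwrite("pics/st.png",cv[:,:,::-1])
E
```

```text
top [380.7182 153.4273] [374 146  17  16 110] [ 0.701  -0.3072] [ 0.6923 -0.3003]
top [411.0703 164.8516] [398 154  31  23 256] [ 0.6691 -0.397 ] [ 0.6611 -0.388 ]
top [364.2266 192.7013] [ 342  166   45   55 1734] [ 0.5817 -0.2586] [ 0.5757 -0.2528]
((364.1730651855469, 192.63461303710938), (35.889251708984375, 49.029029846191406), 11.309932708740234)
  corner [341.7692 213.1538] [ 0.5207 -0.1946]
  corner [351.3846 165.0769] [ 0.6651 -0.2218]
  corner [386.5769 172.1154] [ 0.6469 -0.3262]
  corner [376.9615 220.1923] [ 0.5029 -0.2975]
top [396.913  183.9565] [389 181  17   6  23] [ 0.6105 -0.3546] [ 0.6039 -0.3466]
top [150.3333 184.875 ] [148 183   6   5  24] [0.5867 0.3635] [0.5806 0.3551]
top [164.4189 211.2297] [164 182   2  57  74] [0.5108 0.3183] [0.5064 0.311 ]
top [196.2083 199.75  ] [194 197   6   6  24] [0.5469 0.2288] [0.5417 0.2235]
top [557.7956 225.8667] [555 196   5  78 225] [ 0.4999 -0.8248] [ 0.4958 -0.806 ]
top [264.04 201.4 ] [262 199   5   6  25] [0.5476 0.0327] [0.5424 0.0319]
top [151.0113 217.2768] [146 208  10  20 177] [0.4922 0.3556] [0.4882 0.3474]
top [200.8642 232.2346] [196 223  11  20 162] [0.453  0.2108] [0.4499 0.2059]
top [260.6994 234.1902] [256 225  10  20 163] [0.452  0.0393] [0.449  0.0384]
top [392.5263 251.5263] [388 244  10  15  19] [ 0.4124 -0.3406] [ 0.4102 -0.3329]
top [413.2171 262.3143] [403 254  21  18 175] [ 0.383 -0.4  ] [ 0.3816 -0.3909]
top [321.2917 258.    ] [319 256   6   5  24] [ 0.3885 -0.1359] [ 0.3869 -0.1329]
top [ 19.9308 332.8553] [ 19 274   4 115 318] [0.1602 0.6958] [0.1638 0.6799]
top [441.6  280.96] [439 279   6   5  25] [ 0.3321 -0.4808] [ 0.3318 -0.4699]
top [311.0118 290.0471] [305 280  13  21 170] [ 0.2972 -0.1081] [ 0.2977 -0.1057]
top [143.768  294.2044] [134 290  21  10 181] [0.274  0.3621] [0.275  0.3538]
top [177.7241 295.5862] [175 293   6   6  29] [0.2725 0.2669] [0.2735 0.2608]
```

View pics/st.png

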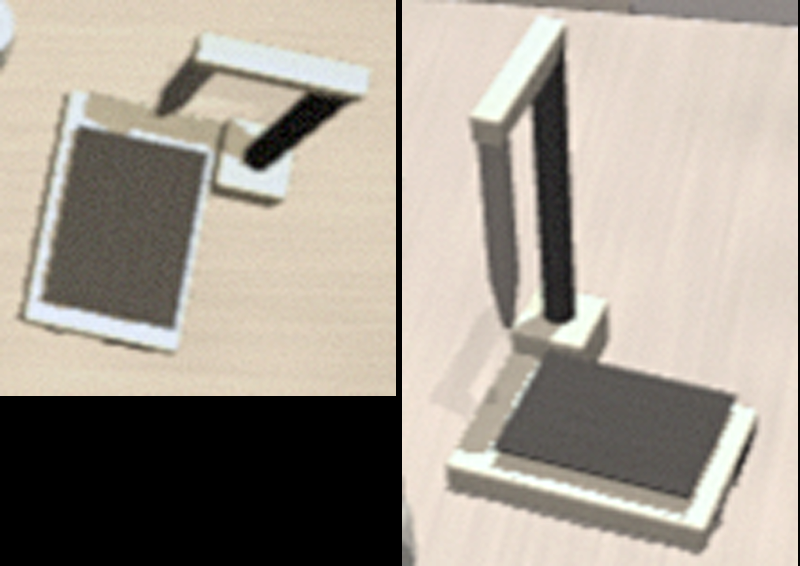

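The nozzle tip is at about (375.3,161.4) in top and (253.1,121.7) in side. I'll triangulate it and check it against the plate.

Run:
```python
from h import *
top=np.load("pics/top.npy");side=np.load("pics/side.npy");ct=ctrl.get_calibration("top");cs=ctrl.get_calibration("side")
p,e=tri(ct,(375.3,161.4),cs,(253.1,121.7));print("tip tri",p,e,"top@.112",onz(ct,(375.3,161.4),.112),"side@.112",onz(cs,(253.1,121.7),.112))
# plate in side
hull=[]
for nm,im,c in (("top",top,ct),("side",side,cs)):
    m=(im.max(2)<75)
    for ce,st,b in blobs(m,900,4000):
        if not (st[2]<110 and st[3]<80): continue
        b=cv2.morphologyEx(b.astype(np.uint8),cv2.MORPH_OPEN,np.ones((5,5)))
        cn=max(cv2.findContours(b,0,1)[0],key=cv2.contourArea)[:,0,:].astype(float)
        w=np.array([onz(c,q,.044)[:2] for q in cn])
        r=cv2.minAreaRect((w*1000).astype(np.float32));print(nm,ce,r)
# grips, holes in side
m=side.max(2)<60
for ce,st,b in blobs(m,15,800):
    if 215<st[0]<330 and 210<st[1]<400: print(ce,st,onz(cs,ce,.052)[:2],onz(cs,ce,.075)[:2])
# lids: white masks in top
hsv=cv2.cvtColor(top,cv2.COLOR_RGB2HSV)
for u in ((151,197),(199,212),(262,213)): print(u,top[u[1],u[0]],hsv[u[1],u[0]])
print("wood",top[260,230],hsv[260,230])
```

```text
tip tri [ 0.6616 -0.2804  0.1041] 0.002773675203890407 top@.112 [ 0.6611 -0.2788  0.112 ] side@.112 [ 0.658  -0.2712  0.112 ]
top [412.4554 111.3479] ((833.4290161132812, -412.138671875), (52.79814147949219, 242.79443359375), 6.027579307556152)
top [364.1955 192.7416] ((583.5152587890625, -260.4610290527344), (107.39202117919922, 149.39297485351562), 79.3164291381836)
top [522.3258 369.4937] ((80.50010681152344, -721.387939453125), (121.99305725097656, 218.9066162109375), 13.444812774658203)
top [269.8325 390.0793] ((25.377525329589844, 4.057830810546875), (109.09512329101562, 151.68548583984375), 1.2483808994293213)
side [259.1806  86.2699] ((679.2312622070312, -528.5928955078125), (32.849464416503906, 347.6053466796875), 11.489352226257324)
side [200.6297 114.868 ] ((830.4971923828125, -376.75384521484375), (56.35163116455078, 246.8743438720703), 5.6124348640441895)
side [280.6018 146.09  ] ((581.9852294921875, -262.83673095703125), (122.04349517822266, 153.30784606933594), 79.21910858154297)
[316.4109 236.2787] [304 227  26  19 348] [0.4504 0.0346] [0.4493 0.0513]
[276.6176 231.1176] [273 229   8   6  34] [0.5449 0.0336] [0.5416 0.0503]
[306.57  301.602] [293 293  28  17 407] [0.4512 0.2081] [0.4501 0.2206]
[261.7037 304.3889] [258 301   9   8  54] [0.5444 0.229 ] [0.5411 0.2411]
[277.6695 364.6588] [263 356  30  18 466] [0.4894 0.354 ] [0.4874 0.3631]
[229.7344 361.875 ] [226 358   9   9  64] [0.5836 0.3629] [0.5793 0.3718]
(151, 197) [122 128 136] [107  26 136]
(199, 212) [123 129 136] [106  24 136]
(262, 213) [127 131 138] [109  20 138]
wood [125 120 106] [ 22  39 125]
```

Run:
```python
from h import *
def dn(yaw): return R.from_euler('z',yaw,degrees=True)*R.from_rotvec([np.pi,0,0])
go([.45,.04,.26],dn(-3.4))
c=ctrl.get_calibration("wrist");R0=R.from_rotvec(ctrl.observe()["tool_rot"])
print(R0.inv().apply(c["world_from_camera"][:3,3]-ctrl.observe()["tool_pos"]),R0.inv().as_matrix()@c["world_from_camera"][:3,:3],c["camera_matrix"])
```

```text
t 0.1 at [ 0.1599 -0.6294  0.2304] shift [ 0.4461 -0.5773 -0.0286] turn [-0.0011  0.0001  0.1962] F [-0.218   1.2116  0.08  ]
[ 0.0693 -0.0003 -0.1435] [[-0.0006  0.9613  0.2755]
 [ 1.      0.001  -0.0012]
 [-0.0014  0.2755 -0.9613]] [[340.7951   0.     278.5965]
 [  0.     340.7951 208.0115]
 [  0.       0.       1.    ]]
```

>>> send_rows:
  series: [0, 0, -0.9, 0.446, -0.577, -0.03, 1, 0, 0, -0.9, 0.446, -0.577, -0.03, 1, 0, 0, -0.9, 0.446, -0.577, -0.03, 1, 0, 0, -0.9, 0.446, -0.577, -0.03, 1, 0, 0, -0.9, 0.446, -0.577, -0.03, 1]

```text
time_s: 0.6
tool_pos: [0.2598, -0.3987, 0.2413]
tool_rot: [-2.753, -1.513, 0.0]
contact_force: [0.3, -0.3, 0.8]
finger_gap: 0.0853
grip_force: 0.0
```

```bash
cat >> h.py <<'E'
def dn(yaw): return R.from_euler('z',yaw,degrees=True)*R.from_rotvec([np.pi,0,0])
E
python3 - <<'E'
from h import *
go([.45,.04,.26],dn(176.6));print(ctrl.observe()["joints"])
E
```

```text
t 0.6 at [ 0.2598 -0.3987  0.2413] shift [ 0.4723 -0.0747 -0.0187] turn [-0.0002 -0.0004 -1.3225] F [ 0.2741 -0.319   0.8107]
[ 1.5661  0.2026 -0.7029  1.9552  0.1519  1.0366  0.2296]
```

>>> send_rows:
  series: [0, 0, -0.95, 0.472, -0.075, -0.019, 1, 0, 0, -0.95, 0.472, -0.075, -0.019, 1, 0, 0, -0.95, 0.472, -0.075, -0.019, 1, 0, 0, -0.95, 0.472, -0.075, -0.019, 1, 0, 0, -0.95, 0.472, -0.075, -0.019, 1]

```text
time_s: 1.1
tool_pos: [0.3602, -0.1703, 0.2515]
tool_rot: [2.008, 2.416, -0.002]
contact_force: [0.5, -1.0, 0.2]
finger_gap: 0.0857
grip_force: 0.0
```

Run:
```python
from h import *
go([.45,.04,.26],dn(176.6));print(ctrl.observe()["joints"])
```

```text
t 1.1 at [ 0.3602 -0.1703  0.2515] shift [ 0.1903  0.1267 -0.0087] turn [-0.0007  0.0003 -0.8452] F [ 0.5151 -0.9644  0.2182]
[ 1.3754  0.0212 -0.9971  2.0974  0.022   1.0327  0.5509]
```

>>> send_rows:
  series: [0, 0, -0.845, 0.19, 0.127, -0.009, 1, 0, 0, -0.845, 0.19, 0.127, -0.009, 1, 0, 0, -0.845, 0.19, 0.127, -0.009, 1, 0, 0, -0.845, 0.19, 0.127, -0.009, 1, 0, 0, -0.845, 0.19, 0.127, -0.009, 1]

```text
time_s: 1.6
tool_pos: [0.4523, 0.0412, 0.2611]
tool_rot: [0.978, 2.984, 0.002]
contact_force: [0.2, 0.0, 0.2]
finger_gap: 0.0855
grip_force: 0.0
```

Run:
```python
from h import *
go([.45,.04,.26],dn(176.6));print(ctrl.observe()["joints"])
```

```text
t 1.6 at [0.4523 0.0412 0.2611] shift [ 0.0011 -0.0023  0.0011] turn [ 0.001   0.0009 -0.3654] F [0.2131 0.0151 0.1534]
[ 0.9517  0.2557 -1.2403  1.9703  0.2712  1.0998  0.5342]
```

>>> send_rows:
  series: [0, 0, -0.365, 0, -0.002, 0, 1, 0, 0, -0.365, 0, -0.002, 0, 1, 0, 0, -0.365, 0, -0.002, 0, 1, 0, 0, -0.365, 0, -0.002, 0, 1, 0, 0, -0.365, 0, -0.002, 0, 1]

```text
time_s: 2.1
tool_pos: [0.4499, 0.0357, 0.2601]
tool_rot: [-0.107, -3.139, -0.001]
contact_force: [-0.3, -0.3, 0.0]
finger_gap: 0.0854
grip_force: 0.0
```

Run:
```python
from h import *
print(ctrl.observe()["joints"],ctrl.observe()["tool_pos"],ctrl.observe()["tool_rot"],)
c=ctrl.get_calibration("wrist");im=ctrl.snapshot("wrist");np.save("pics/w3.npy",im);np.save("pics/w3c.npy",c["world_from_camera"])
cv2.imwrite("pics/w3.png",im[:,:,::-1])
for p in ([.547,.033,.052],[.45,.04,.084],[.45,.2075,.084],[.547,.229,.052]): print(proj(c,p))
m=im.max(2)<60
for ce,st,b in blobs(m,100,60000): print(ce,st,onz(c,ce,.052),onz(c,ce,.084))
```

```text
[ 1.0483  0.3307 -1.3777  1.9743  0.3592  1.1282  1.0242] [0.4499 0.0357 0.2601] [-0.1071 -3.1388 -0.0014]
[282.3096 265.1279]
[283.2697 186.7893]
[459.3802 174.9385]
[457.5423 254.1218]
[107.644   28.5266] [  84    0   47   66 2503] [ 0.2952 -0.1138  0.052 ] [ 0.3029 -0.0997  0.084 ]
[102.4196 130.0839] [ 93 121  20  19 286] [ 0.3862 -0.1381  0.052 ] [ 0.3857 -0.1219  0.084 ]
[448.3746 171.5108] [ 427  141   44   60 1946] [0.4526 0.2125 0.052 ] [0.446  0.1969 0.084 ]
[280.4515 180.9726] [ 268  154   26   56 1424] [0.4506 0.0374 0.052 ] [0.4442 0.0377 0.084 ]
[ 26.5875 223.075 ] [  8 220  38   7 160] [ 0.4781 -0.2412  0.052 ] [ 0.4692 -0.2156  0.084 ]
[456.0583 253.1942] [448 246  17  15 206] [0.5458 0.2273 0.052 ] [0.5307 0.2103 0.084 ]
[278.5074 368.676 ] [    0   252   560   168 46096] [0.6866 0.0191 0.052 ] [0.6587 0.021  0.084 ]
[280.1881 264.797 ] [272 258  17  15 202] [0.5464 0.0306 0.052 ] [0.5313 0.0315 0.084 ]
```

View pics/w3.png

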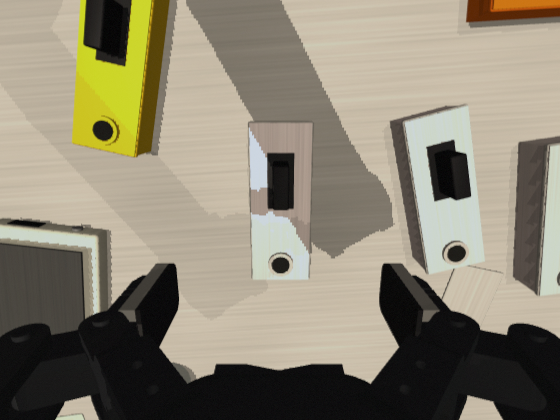

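The wrist view shows the near tin's grip at (280,181) and its hole at (280,265), next to the fingers; the middle tin's hole is at (456,253). I'll go down on the near tin and weigh it first.

Run:
```python
from h import *
go([.451,.0385,.055],dn(176))
```

```text
t 2.15 at [0.4499 0.0357 0.2602] shift [-0.001   0.0027  0.2052] turn [ 0.0005 -0.0005 -0.0014] F [-0.1112  0.17   -0.3449]
```

>>> send_rows:
  series: [0, 0, 0, -0.001, 0.003, 0.05, 1, 0, 0, 0, -0.001, 0.003, 0.1, 1, 0, 0, 0, -0.001, 0.003, 0.15, 1, 0, 0, 0, -0.001, 0.003, 0.19, 1, 0, 0, 0, -0.001, 0.003, 0.205, 1]

```text
time_s: 2.65
tool_pos: [0.4485, 0.0381, 0.052]
tool_rot: [-0.114, -3.134, 0.001]
contact_force: [-0.1, -0.2, 0.3]
finger_gap: 0.0855
grip_force: 0.0
```

>>> send_rows:
  series: [0, 0, 0, 0, 0, 0, 0, 0, 0, 0, 0, 0, 0, 0, 0, 0, 0, 0, 0, 0, 0, 0, 0, 0, 0, 0, 0, 0, 0, 0, 0, 0, 0, 0, 0]
  force: 60

```text
time_s: 3.15
tool_pos: [0.4523, 0.0383, 0.0565]
tool_rot: [0.111, 3.138, -0.001]
contact_force: [-0.3, -1.5, 5.3]
finger_gap: 0.0153
grip_force: 59.9
```

>>> send_rows:
  series: [0, 0, 0, 0, 0, 0, 0, 0, 0, 0, 0, 0, 0, 0, 0, 0, 0, 0, 0, 0, 0]

```text
time_s: 3.45
tool_pos: [0.4523, 0.0382, 0.0565]
tool_rot: [0.11, 3.138, -0.001]
contact_force: [-1.0, -1.9, 7.5]
finger_gap: 0.0152
grip_force: 60.3
```

>>> send_rows:
  series: [0, 0, 0, 0, 0, -0.015, 0, 0, 0, 0, 0, 0, -0.03, 0, 0, 0, 0, 0, 0, -0.03, 0, 0, 0, 0, 0, 0, -0.03, 0, 0, 0, 0, 0, 0, -0.03, 0]

```text
time_s: 3.95
tool_pos: [0.4509, 0.0383, 0.0849]
tool_rot: [-0.11, -3.139, 0.0]
contact_force: [-0.3, -0.4, -2.1]
finger_gap: 0.0149
grip_force: 59.0
```

Run:
```python
from h import *
F=[]
for i in range(3):
    ctrl.snapshot("wrist");s=ctrl.observe();F.append(np.r_[s["contact_force"],s["ft_torque"]])
print(np.array(F),s["tool_pos"],s["tool_rot"])
```

```text
[[ 0.8512  0.7153 -0.8819  0.0317  0.0484  0.0197]
 [ 0.3269  0.6448 -1.0325  0.0454 -0.005  -0.0243]
 [ 0.4335  0.5099 -1.5103  0.0342  0.0352 -0.0311]] [0.4509 0.0386 0.085 ] [-0.1089 -3.1387 -0.0001]
```

Lift force is about 1.4 N, so this tin is empty (a full one would be 5–7 N). Next is the carry.

Run:
```python
from h import *
go([.451,.0385,.18],dn(176))
go([.509,-.247,.18],dn(169.3))
```

```text
t 4.1 at [0.4509 0.0386 0.085 ] shift [ 0.     -0.0001 -0.095 ] turn [ 0.     -0.0007  0.0003] F [ 0.4335  0.5099 -1.5103]
t 4.1 at [0.4509 0.0386 0.085 ] shift [-0.0776 -0.2809 -0.0951] turn [-0.     -0.0007  0.0747] F [ 0.4335  0.5099 -1.5103]
```

>>> send_rows:
  series: [0, 0, 0, 0, 0, -0.02, 0, 0, 0, 0, 0, 0, -0.045, 0, 0, 0, 0, 0, -0.02, -0.07, 0, 0, 0, 0, -0.01, -0.05, -0.09, 0, 0, 0, 0, -0.02, -0.08, -0.095, 0]

```text
time_s: 4.6
tool_pos: [0.467, -0.043, 0.1824]
tool_rot: [0.106, 3.137, -0.001]
contact_force: [0.7, -0.2, -1.9]
finger_gap: 0.0151
grip_force: 58.9
```

>>> send_rows:
  series: [0, 0, 0, -0.01, -0.03, 0, 0, 0, 0, 0, -0.02, -0.06, 0, 0, 0, 0, 0, -0.03, -0.09, 0, 0, 0, 0, 0, -0.04, -0.12, 0, 0, 0, 0, 0, -0.05, -0.15, 0, 0]

```text
time_s: 5.1
tool_pos: [0.5051, -0.1969, 0.1799]
tool_rot: [-0.109, -3.139, -0.0]
contact_force: [0.5, 0.3, -1.0]
finger_gap: 0.0151
grip_force: 58.9
```

>>> send_rows:
  series: [0, 0, 0.015, -0.003, -0.02, 0, 0, 0, 0, 0.03, -0.005, -0.035, 0, 0, 0, 0, 0.05, -0.008, -0.046, 0, 0, 0, 0, 0.075, -0.008, -0.051, 0, 0, 0, 0, 0.075, -0.008, -0.051, 0, 0]

```text
time_s: 5.6
tool_pos: [0.5096, -0.2469, 0.1806]
tool_rot: [-0.296, -3.127, 0.0]
contact_force: [-0.0, -0.8, -2.0]
finger_gap: 0.0148
grip_force: 58.9
```

Run:
```python
from h import *
go([.509,-.247,.1075],dn(169.3));print(ctrl.observe()["joints"])
t=ctrl.snapshot("top");sd=ctrl.snapshot("side")
cv=np.zeros((560,800,3),np.uint8);cv[:,:398]=cv2.resize(t[110:250,300:400],(398,560),interpolation=2);cv[:,402:]=cv2.resize(sd[30:200,210:330],(398,560),interpolation=2)
cv2.imwrite("pics/c1.png",np.clip(cv[:,:,::-1]*1.6,0,255))
```

```text
t 5.6 at [ 0.5096 -0.2469  0.1806] shift [ 0.0006 -0.0002  0.0731] turn [-0.0001 -0.0001 -0.0014] F [-0.0321 -0.8169 -2.0298]
[ 1.1882  0.6118 -1.066   1.7999  0.6005  1.0969  1.2901][ WARN:0@8.071] global loadsave.cpp:1063 imwrite_ Unsupported depth image for selected encoder is fallbacked to CV_8U.
```

View pics/c1.png

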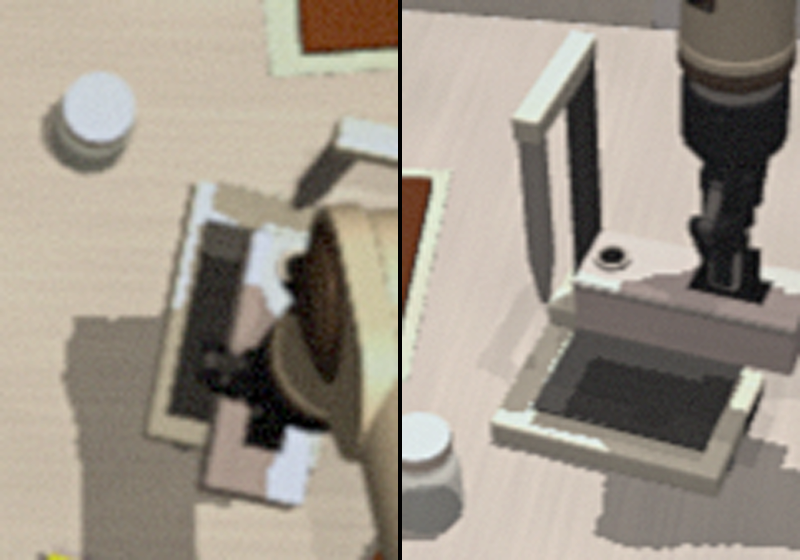

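The tin is held level, with its hole visible in the side view at about (273,108). Next: lower behind the nozzle, then measure hole against tip in the same side view.

>>> send_rows:
  series: [0, 0, 0, 0, 0, 0.025, 0, 0, 0, 0, 0, 0, 0.05, 0, 0, 0, 0, 0, 0, 0.065, 0, 0, 0, 0, 0, 0, 0.073, 0, 0, 0, 0, 0, 0, 0.073, 0]

```text
time_s: 6.2
tool_pos: [0.5093, -0.2463, 0.1068]
tool_rot: [-0.292, -3.127, -0.001]
contact_force: [0.1, -0.1, -2.0]
finger_gap: 0.015
grip_force: 58.9
```

```bash
cat > m.py <<'E'
from h import *
s=ctrl.observe();cs=ctrl.get_calibration("side");ct=ctrl.get_calibration("top")
sd=ctrl.snapshot("side");np.save("pics/s2.npy",sd);t=ctrl.snapshot("top");np.save("pics/t2.npy",t)
zu=s["tool_pos"][2]-.0565;print(s["tool_pos"],"under",zu,"F",s["contact_force"])
tip=onz(cs,(253.1,121.7),.112);x=np.array([np.cos(np.radians(-10.7)),np.sin(np.radians(-10.7))]);y=np.array([-x[1],x[0]])
for ce,st,b in blobs(sd.max(2)<60,12,200):
    if 235<ce[0]<300 and 95<ce[1]<160:
        h=onz(cs,ce,zu+.052);d=tip[:2]-h[:2];print(ce,st,h,"tip-hole along/across",d@x,d@y)
E
python3 m.py
```

```text
[ 0.5093 -0.2463  0.1068] under 0.05032683823710315 F [ 0.1234 -0.0775 -1.9841]
[274.     129.2609] [271 127   7   5  23] [ 0.5999 -0.2604  0.1023] tip-hole along/across 0.05912618521178792 0.0001244504812589857
```

```bash
cat > n.py <<'E'
from h import *
top=np.load("pics/top.npy");side=np.load("pics/side.npy");ct=ctrl.get_calibration("top");cs=ctrl.get_calibration("side")
def half(p,h):  # outward subpixel edge via half level
    return p
P=[]
# side: rows 75..105 horizontal profile of nozzle (gray on wood), cols 240-262
g=side.astype(float).mean(2)
for r in range(72,124,4): print(r,g[r,238:272].astype(int))
g=top.astype(float).mean(2)
for r in range(144,166,2): print(r,g[r,366:396].astype(int))
E
python3 n.py
```

```text
72 [121 122 120 120 123 107  83  67  66  66  67  65  66  59  53  79 112 126
 124 125 125  93  36  19  21  27  24  24  18  17  35 104 129 126]
76 [121 121 121 121 122 123 113  81  52  50  53  53  52  50  50  67 108 124
 124 124 126 103  54  23  24  23  26  25  21  18  27  83 116 124]
80 [121 122 119 120 123 125 127  94  52  51  57  53  56  53  50  54 103 124
 122 124 127 111  69  25  24  25  24  27  22  15  28  82 114 124]
84 [121 121 120 123 124 124 125 105  68  53  54  55  54  54  49  49  85 116
 125 125 126 122  85  28  17  25  27  24  20  15  24  59 107 123]
88 [122 120 122 124 124 124 124 114  84  51  53  54  55  54  52  49  75 111
 126 124 123 124  91  36  23  23  24  26  27  24  21  45 104 124]
92 [121 124 124 124 123 122 125 127  93  52  50  54  56  53  52  50  62 108
 125 123 123 125  98  49  23  22  23  24  21  25  17  43 105 126]
96 [122 122 123 122 124 124 123 124 105  70  52  53  54  55  52  50  52 103
 125 122 122 124 101  54  21  21  25  23  27  21  18  33 103 128]
100 [121 123 125 122 123 123 122 124 114  80  51  53  56  54  53  51  47  78
 112 124 124 123 111  69  24 
[... 1418 characters left out ...]
7 112 100  75  45  33  39  34  37  40  37  33
  44  73  96 109 107 108 108 106 106 106 106 106]
156 [118 117 115 119 118 116 112 106  76  47  31  36  38  37  43  37  40  66
  97 109 110 110 109 109 109 106 105 105 106 108]
158 [105 110 109 102 108 112 110  91  60  35  39  35  37  31  38  58  87 112
 118 120 119 117 117 116 117 119 116 115 114 111]
160 [ 93  93  93  91  96  94  85  60  41  37  35  37  49  72  90 108 114 114
 114 114 115 114 114 114 113 112 113 114 114 115]
162 [ 90  92  94  94  89  87  81  72  63  67  80  87  88  93  96  98  97  92
 107 111 104 108 110 113 115 116 113 106 106 108]
164 [88 92 92 89 91 91 90 93 92 96 94 95 93 95 93 92 90 89 91 89 91 91 91 91
 92 87 71 75 89 99]
```

```bash
cat > n.py <<'E'
from h import *
top=np.load("pics/top.npy");side=np.load("pics/side.npy");ct=ctrl.get_calibration("top");cs=ctrl.get_calibration("side")
def centre(g,r,c0,c1,th):
    v=g[r,c0:c1];i=np.where(v<th)[0];k=np.split(i,np.where(np.diff(i)>1)[0]+1)[0];a,b=k[0],k[-1]
    return c0+(a-(th-v[a])/(v[a-1]-v[a])+b+(th-v[b])/(v[b+1]-v[b]))/2
def plane(c,g,rows,c0,c1,th):
    pts=np.array([[centre(g,r,c0,c1,th),r] for r in rows]);k=np.polyfit(pts[:,1],pts[:,0],1)
    print("resid",np.std(pts[:,0]-np.polyval(k,pts[:,1])))
    o=c["world_from_camera"][:3,3]
    # plane of camera + image line; intersect with z=.112 -> line; return normal
    r0,r1=rows[0],rows[-1]
    d0=ray(c,(np.polyval(k,r0),r0))[1];d1=ray(c,(np.polyval(k,r1),r1))[1];n=np.cross(d0,d1);n/=np.linalg.norm(n)
    print("plane normal z (should be 0)",n);return o,n,k
gs=side.astype(float).mean(2);gt=top.astype(float).mean(2)
o1,n1,k1=plane(cs,gs,range(76,121),238,257,88);o2,n2,k2=plane(ct,gt,range(151,158),368,394,75)
def at(z): return np.linalg.solve(np.array([n1[:2],n2[:2]]),[n1@o1-n1[2]*z,n2@o2-n2[2]*z])
print("axis",at(.112),at(.27))
# force vertical planes
for nm,o,c,k,r in (("side",o1,cs,k1,121.7),("top",o2,ct,k2,161)):
    q=onz(c,(np.polyval(k,r),r),.112);print(nm,"axis at tip row",np.polyval(k,r),q)
for dz in (.112,.25): print("proj plate-based tip side",proj(cs,[.6621,-.2754,dz]),np.polyval(k1,proj(cs,[.6621,-.2754,dz])[1]),"top",proj(ct,[.6621,-.2754,dz]),np.polyval(k2,proj(ct,[.6621,-.2754,dz])[1]))
E
python3 n.py
```

```text
resid 0.06720448626916545
plane normal z (should be 0) [0.9699 0.2433 0.0009]
resid 0.17451770002585149
plane normal z (should be 0) [ 0.5947  0.8038 -0.0126]
axis [ 0.6606 -0.2763] [ 0.6596 -0.2731]
side axis at tip row 252.63223341919667 [ 0.6592 -0.2711  0.112 ]
top axis at tip row 374.8452620642938 [ 0.6622 -0.2775  0.112 ]
proj plate-based tip side [251.898  120.5252] 252.54266497584422 top [374.1036 161.0053] 374.84118419833413
proj plate-based tip side [248.5278  77.6744] 249.27574461178685 top [385.1001 147.7887] 385.05222433588875
```

>>> send_rows:
  series: [0, 0, 0, -0.015, 0, 0, 0, 0, 0, 0, -0.03, -0.001, 0, 0, 0, 0, 0, -0.045, -0.002, 0, 0, 0, 0, 0, -0.055, -0.002, 0, 0, 0, 0, 0, -0.06, -0.002, 0, 0]

```text
time_s: 6.8
tool_pos: [0.5697, -0.2603, 0.1084]
tool_rot: [0.294, 3.126, -0.0]
contact_force: [-0.1, -0.8, -1.9]
finger_gap: 0.0147
grip_force: 58.9
```

>>> send_rows:
  series: [0, 0, 0, 0, 0, 0, 0, 0, 0, 0, 0, 0, 0, 0]

```text
time_s: 7.0
tool_pos: [0.5678, -0.26, 0.1075]
tool_rot: [-0.293, -3.127, -0.0]
contact_force: [0.2, -0.0, -2.1]
finger_gap: 0.015
grip_force: 58.9
```

```bash
python3 m.py
python3 - <<'E'
from h import *
t=np.load("pics/t2.npy");sd=np.load("pics/s2.npy");w=ctrl.snapshot("wrist")
cv=np.zeros((560,800,3),np.uint8);cv[:,:398]=cv2.resize(sd[90:160,230:280],(398,560),interpolation=2);cv[:280,402:]=cv2.resize(t[130:230,320:420],(398,280),interpolation=2);cv[282:,402:]=cv2.resize(w,(398,278))
cv2.imwrite("pics/c2.png",np.clip(cv[:,:,::-1]*1.6,0,255).astype(np.uint8))
E
```

```text
[ 0.5678 -0.26    0.1075] under 0.051043956009469794 F [ 0.1654 -0.0083 -2.0542]
```

View pics/c2.png

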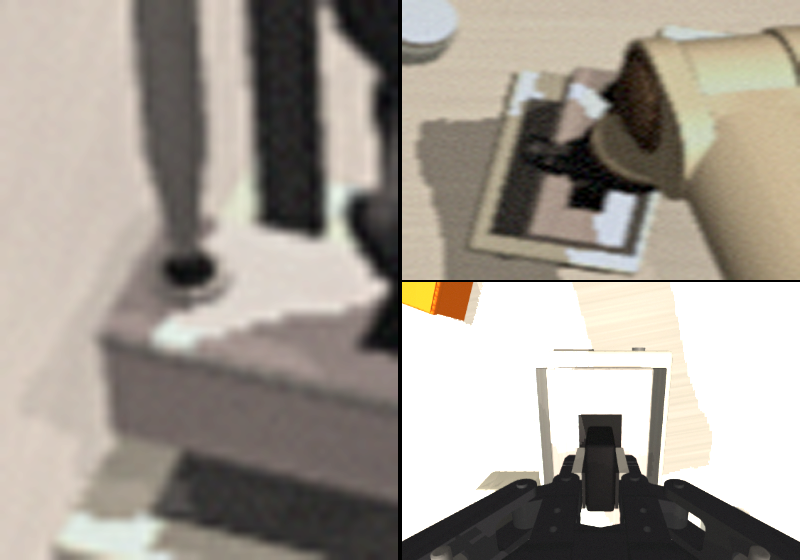

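Side view, 8× crop: the tip is at about (182,248) and the dark hole at (190,270), so the hole is nearly under the tip. I'll measure the remaining column offset.

```bash
cat > hc.py <<'E'
from h import *
import sys
sd=np.load(sys.argv[1]).astype(float).mean(2)
print(sd[119:129,246:262].astype(int))
y,x=np.mgrid[121:129,247:261];w=np.clip(75-sd[121:129,247:261],0,45)*(y>=122)
print("hole",(w*x).sum()/w.sum(),(w*y).sum()/w.sum())
E
python3 hc.py pics/s2.npy; python3 -c "
from h import *
c=ctrl.get_calibration('side')
a=proj(c,[.6612,-.276,.112])
for d in ([0,0,0],[0,0,-.009],[.001,0,-.009],[0,.001,-.009]): print(proj(c,np.add([.6612,-.276,.112],d))-a)"
```

```text
[[114 114 111  97  75  56  50  48  58  77 110 130 134 133 135 135]
 [115 116 105  87  78  64  53  50  61  98 127 135 134 133 131 133]
 [115 108  92  80  76  62  51  51  45  66 105 125 131 133 132 133]
 [108  95  81  75  57  34  31  28  26  23  59 102 125 131 132 133]
 [103  88  76  68  43  11  14  12  14  14  30  96 123 129 132 133]
 [ 95  81  75  70  49  22   8  11  13  15  41  95 107 120 134 133]
 [ 87  80  75  70  60  41  24  22  31  45  85  99 102 122 132 132]
 [ 83  82  76  68  63  61  63  65  89  86  85  82 110 132 133 134]
 [ 80  82  80  76  67  61  57  57  70  72  83 108 127 133 133 132]
 [ 81  81  82  78  74  77  75  73 104 122 125 130 135 133 133 134]]
hole 252.82257158899498 123.75407074677149
[0. 0.]
[0.1995 2.5614]
[-0.1656  2.526 ]
[0.1273 2.8087]
```

>>> send_rows:
  series: [0, 0, 0, -0.001, 0, 0.003, 0, 0, 0, 0, -0.001, 0, 0.006, 0, 0, 0, 0, -0.001, 0, 0.008, 0, 0, 0, 0, -0.001, 0, 0.01, 0, 0, 0, 0, -0.001, 0, 0.01, 0]

```text
time_s: 7.65
tool_pos: [0.5691, -0.2605, 0.0973]
tool_rot: [-0.294, -3.127, 0.0]
contact_force: [-1.5, 0.5, 0.2]
finger_gap: 0.0148
grip_force: 59.2
```

```bash
python3 m.py;python3 hc.py pics/s2.npy
```

```text
[ 0.5691 -0.2605  0.0973] under 0.04077584553848652 F [-1.481   0.4938  0.1989]
[252.8621 126.    ] [250 124   7   5  29] [ 0.6606 -0.2755  0.0928] tip-hole along/across -0.0033658521218799826 0.003658059460801435
[[115 115 117 117  98  63  48  49  62  90 116 126 112 100  89  82]
 [114 115 115 110  92  65  51  48  62  80  91 117 125 117 101  95]
 [114 115 110  95  83  71  57  52  64  74  84 118 133 133 128 125]
 [114 114 104  86  81  81  77  73  76  83 110 132 135 134 136 134]
 [116 113  95  82  79  75  66  57  62  94 123 133 133 133 133 133]
 [117 105  87  76  65  46  32  25  34  65  93 119 132 133 132 133]
 [109  93  79  67  46  23  13  15  20  27  54 101 125 130 131 134]
 [ 99  84  76  58  34  16  13  16  13  13  39  96 117 126 133 132]
 [ 88  79  73  64  47  17  11  10  17  30  49  87 109 124 131 132]
 [ 81  82  74  65  58  38  29  29  44  87  86  74 110 132 134 133]]
hole 252.6653766769866 125.92260061919505
```

The hole sits at (252.9,126.0) and the spot under the tip projects to about (253.0,126.0), so it is aligned. The plate carries the tin, so I'll release it and back off.

>>> send_rows:
  series: [0, 0, 0, 0, 0, 0, 0.6, 0, 0, 0, 0, 0, 0, 0.6, 0, 0, 0, 0, 0, 0, 0.6, 0, 0, 0, 0, 0, 0, 0.6, 0, 0, 0, 0, 0, 0, 0.6]

```text
time_s: 8.25
tool_pos: [0.5694, -0.2603, 0.0976]
tool_rot: [0.294, 3.128, 0.0]
contact_force: [-0.4, 0.2, 0.1]
finger_gap: 0.0516
grip_force: 0.0
```

>>> send_rows:
  series: [0, 0, 0, 0, 0, -0.01, 0.6, 0, 0, 0, 0, 0, -0.03, 0.6, 0, 0, 0, 0, 0, -0.06, 0.6, 0, 0, 0, 0.02, 0, -0.09, 0.6, 0, 0, 0, 0.04, 0, -0.12, 0.6]

```text
time_s: 8.75
tool_pos: [0.5304, -0.2523, 0.2204]
tool_rot: [0.292, 3.126, -0.0]
contact_force: [-0.2, -0.6, 0.1]
finger_gap: 0.0512
grip_force: 0.0
```

>>> send_rows:
  series: [0, 0, 0, 0.03, 0, 0, 0.6, 0, 0, 0, 0.06, 0, 0, 0.6, 0, 0, 0, 0.09, 0, 0, 0.6, 0, 0, 0, 0.11, 0, 0, 0.6, 0, 0, 0, 0.11, 0, 0, 0.6]

```text
time_s: 9.25
tool_pos: [0.4197, -0.2324, 0.2185]
tool_rot: [-0.294, -3.126, 0.005]
contact_force: [0.2, -0.8, -0.1]
finger_gap: 0.051
grip_force: 0.0
```

```bash
sed -i 's/^zu=.*/zu=.0405;print(s["tool_pos"])/' m.py; python3 m.py
python3 - <<'E'
from h import *
t=np.load("pics/t2.npy");sd=np.load("pics/s2.npy");w=ctrl.snapshot("wrist")
cv=np.zeros((560,800,3),np.uint8);cv[:,:398]=cv2.resize(sd[70:190,215:300],(398,560),interpolation=2);cv[:280,402:]=cv2.resize(t[130:230,320:420],(398,280),interpolation=2);cv[282:,402:]=cv2.resize(w,(398,278))
cv2.imwrite("pics/c3.png",np.clip(cv[:,:,::-1]*1.5,0,255).astype(np.uint8))
E
```

```text
[ 0.4197 -0.2324  0.2185]
[252.9643 125.7857] [250 124   7   5  28] [ 0.6606 -0.2767  0.0925] tip-hole along/across -0.003554690241026221 0.004827531476939545
```

View pics/c3.png

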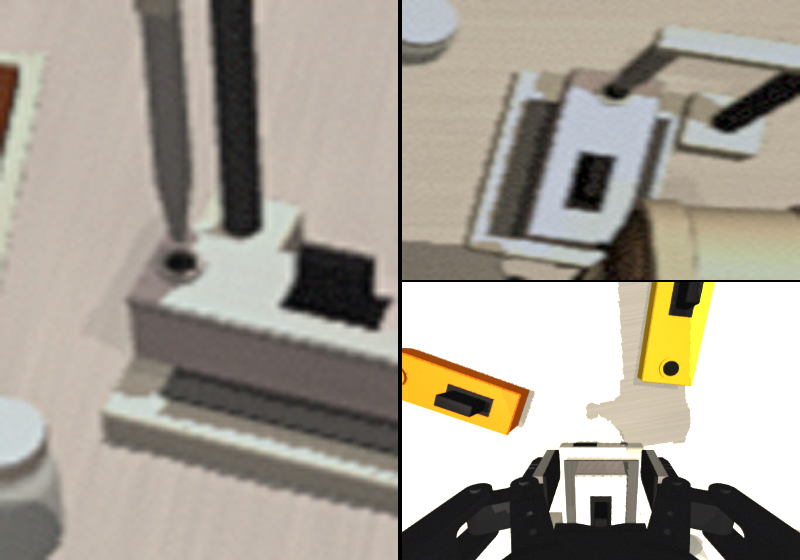

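The tin stands flat on the plate. The hole is at (253.0,125.8) in side, within about 1 mm of the spot under the tip, and the top view agrees at about (373,163). The gripper is clear of everything, so I'm handing in.

```bash
python3 -c "
from cell import ctrl
print(ctrl.job_done())"
```

```text
the job is handed in; nothing more can be done
None
```

I handed the job in with the empty tin (about 0.2 kg by lift force) flat on the weighing plate, its filler hole within about 1 mm of straight under the nozzle tip by the camera images; I never touched the other two tins.

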